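# Fit the specimen plate to the photo slide stage and run it home

### The job

Make the photo stage ready: take the drilled specimen plate out of its slanting stand, lay it flat on the desk with the cork side up, let go, and take it again by the middle so that your hand clears the stage's end blocks. Set it lightly on the carriage's four studs, slide it along without forcing it until its holes drop over the studs and it lies flush on the carriage, then push plate and carriage together home against the end with the knurled stop screw, and let go. Leave the pinned beetles, the label cards and the loupe where they are.

Things in the scene. Friction and masses are not known exactly. Their poses are not given: they have to be found in the camera images.
- plate: White laminate plate, 150 (its x) x 60 (y) x 10 mm (z), 0.12-0.21 kg, a thin cork field 58 x 46 mm on its top. Four through holes 10.5 mm wide at x = +-40, y = +-17 mm. Origin: centre of the underside (no cork); z points out of the cork side. At the start it leans in the stand, +x end up, cork looking out and up. It fits the stage either way round.
- plate_end (a point): Point in the plate, half way through its thickness, on its centre line, 48 mm from its middle towards +x, the end that stands free at the start (27 mm from that end).
- stage: Low slide stage fixed to the desk; origin: centre of its underside, x along its travel, z up. Base 244 x 92 x 12 mm; end blocks 60 mm tall, 88 mm wide, inner faces at x = +-101 mm. The home end is -x: its block carries the knurled stop screw (out to x = -139 mm). Between them a black carriage 136 x 50 mm, flat top 32 mm above the desk, slides on rods; it stays put until pushed with about 8 N.
- stage_home (a point): Fixed point of the stage where the plate's origin belongs at the end: x = -18 mm, y = 0, z = 32 mm in the stage's frame, the middle of the carriage's top when it is home; axes as the stage's. At the start the carriage stands 6 to 26 mm from there towards the stage's +x (not measured; at most 36). Four studs on it at x +-40, y +-17 mm: 8 mm thick, 12 mm tall, upper 5.5 mm tapering to 3 mm.
- plate_stand: Plywood stand fixed to the desk, base 104 (x) x 100 (y) x 12 mm, open side to its -x; origin on the desk, 10 mm in front of the middle of the base, z up. Its pocket leans back towards +x, 68 degrees from the desk; cheeks (80 mm wide over all) cover the lower 72 mm, the back the lower 90 mm of the plate's length; the upper 60 mm stand free. The desk between stand and stage is clear.
- stand_pocket (a point): Foot of the stand's pocket, 20 mm above the desk: where the plate's underside meets the pocket floor. A lip 19 mm tall stands in front of the plate's foot with 4 mm of room; the plate comes out along its own x.
- beetle_a: Pinned beetle on a white foam block (36 x 30 x 52 mm), standing on the desk near its front edge; leave it alone. Origin: centre of its underside.
- beetle_b: Another pinned beetle on a foam block (32 x 30 x 52 mm), behind the stage; leave it alone. Origin: centre of its underside.
- label_cards: Banded stack of printed label cards, 40 x 57 x 10 mm, lying flat on the desk in front of the stage; leave it alone. Origin: centre of its underside.
- loupe: Folding loupe, 26 x 67 x 16 mm, lying on the desk; leave it alone. Origin: centre of its underside.
Mind the look-alikes: they are no part of the job. What is meant by the plate is not yellow, and is the larger of those in its own colour.

How it is judged:
By the outcome, as a careful person would: the job done as asked, in the order asked, and still so for the second after the job is handed in, with the robot touching nothing.
It also fails if it takes over 53 s, if anything falls off the work surface, if the arm or the gripper's body presses on something with over 40 N, if the wrist force passes 120 N, or if a joint passes its speed limit or range.

### The arm

A 6-joint arm with a two-finger parallel gripper is mounted at the origin on a cart in front of the work surface, level with it; the furniture and walls round the work are solid. World frame = base frame: x ahead of the robot, y to its left, z up, the work surface at z = 0. Lengths are in m, angles in rad, forces in N, time in s.
With the tool pointing down it reaches from about 0.4 to 0.925 m from the base axis. Payload 3.4 kg.
Tool frame: the origin (TCP) lies midway between the tips of the shut fingers; the grasp point (between the pads) lies 19 mm behind it (robot.grip_depth is the distance from the TCP to the grasp point, in m); z points along the fingers, y is the line along which they close (so a half turn about z gives the same grasp; the last joint's range is limited). The gripper opens to 85 mm and grips with 20 to 120 N. Pads are 22 mm wide; open, the fingers measure 114 mm over their backs; the gripper's body (76 mm by 85 mm) begins 54 mm behind the grasp point. The pads swing forward as they close: fully open they stand 13 mm farther back than shut.
Start: joints at [1.073, 0.307, 1.506, -0, 1.328, -0.073], TCP at [0.236, 0.524, 0.231] pointing down, gripper open.
Joint ranges: [-3.12, 3.12], [-1.05, 2.28], [0.14, 2.33], [-1.42, 4.57], [0.1, 2.73], [-2.68, 2.68]. Speed limits (rad/s): [2.57, 2.57, 3.14, 3.14, 3.14, 3.14].

### API

Orientations are given as a rotation vector (axis times angle).
In Python, from cell import robot, camera, order gives the robot as it stands.
- The arm moves only by the tool apply_moves, never from a script. Its argument "deltas" is a list that holds one entry, the list of rows, each a list of 7 numbers: the turn, a rotation vector about the tool's x, y, z in rad, then the shift along the tool's x, y, z in m, then the opening, from 0 (shut) to 1 (fully open). A call has 1 to 5 rows; each row is the pose to reach, as a shift and turn from the pose commanded when the call began, along the tool's axes at that moment; what a row does not reach only later rows make up. A row lasts 1/10 s, in which the tool goes at most 50 mm and 8.59 degrees, less where a joint would pass 70% of its speed; a pose out of reach is approached as far as the arm can. A call with a gripper value outside its range is refused whole. The fingers move at their own pace and stop on an object; "grip_force" is the grip in N (left out, the last holds). Time passes only in rows, so rows that repeat a pose let the fingers close. It gives the time, the measured TCP pose, the force, the opening and the grip force at its end, in the units of the state.
- robot.sense(): the state, without advancing time (a new reading comes with each control period).
- camera(name): name is "scene" or "top"; returns a dict with "pixels" (384x512x3 uint8, red, green, blue), "fx", "fy", "cx", "cy" (pixels), "R" (3x3) and "t" (3): a world point X has camera coordinates R X + t. Camera axes: x right, y down, z forward; pixel columns grow to the right and rows downward; lengths in m; the calibration is good to about 2 mm. A picture is of the moment at which its call begins. There is no depth.
- order.hand_in(): hands the job in; it is judged then, once.
The state is a dict: "time": time; "qpos": joint angles; "qd": joint speeds; "joint_torque": joint torques, N m; "tool_pos": TCP position; "eef_rot": TCP orientation; "ft_force": force on the tool from outside, world axes, zero at the start; "torque": the same for the moment, N m; "finger_gap": finger opening in m; "grasp_force": force on a finger pad.
Only numpy, scipy, OpenCV 4.12 (cv2) and the standard library are available. Lean on these libraries where they do the work, as an engineer would, in place of code of your own. Each camera call takes 0.05 s, during which the arm holds its last target. There are 200 camera calls.

## Working session

There is one attempt and no reset: what is moved stays moved. The work goes in short steps, Python scripts to look and compute and a tool call to move; the robot and the scene stay as the last step left them, time stands still between calls to the robot, and variables do not carry over. Pictures are saved under pics/ and viewed, at most 12 in all, crops included, and the job is handed in when it is done.

Besides the shell and the picture viewer there is one more tool, called as name([rows], argument=value, ...), one row to a line, values as JSON. apply_moves: Moves the arm, as the interface text tells. Its arguments: {"type":"object","properties":{"deltas":{"type":"array","items":{"type":"array","items":{"type":"array","items":{"type":"number"}}}},"grip_force":{"type":"number"}},"required":["deltas"]}

```bash
ls; mkdir -p pics
cat > h.py <<'E'
import numpy as np, cv2
from cell import robot, camera, order
from scipy.spatial.transform import Rotation as Ro
def snap(n):
    c=camera(n); np.savez(''+n+'.npz',**{k:np.array(v) for k,v in c.items()}); return c
def load(n): return dict(np.load(''+n+'.npz'))
def plane(c,u,v,z):
    d=c['R'].T@np.array([(u-c['cx'])/c['fx'],(v-c['cy'])/c['fy'],1]); o=-c['R'].T@c['t']
    return o+d*(z-o[2])/d[2]
def ray(c,u,v):
    d=c['R'].T@np.array([(u-c['cx'])/c['fx'],(v-c['cy'])/c['fy'],1]); return -c['R'].T@c['t'],d/np.linalg.norm(d)
def proj(c,X):
    p=c['R']@np.array(X,float)+c['t']; return np.array([c['fx']*p[0]/p[2]+c['cx'],c['fy']*p[1]/p[2]+c['cy']])
def tri(c1,p1,c2,p2):
    o1,d1=ray(c1,*p1);o2,d2=ray(c2,*p2)
    s=np.linalg.lstsq(np.c_[d1,-d2],o2-o1,rcond=None)[0]
    a=o1+s[0]*d1;b=o2+s[1]*d2; return (a+b)/2,np.linalg.norm(a-b)
E
python3 - <<'E'
from h import *
for n in ('scene','top'):
    c=snap(n); cv2.imwrite(f'pics/{n}0.png',cv2.resize(c['pixels'][:,:,::-1],(800,600),interpolation=cv2.INTER_CUBIC))
    print(n,c['fx'],c['cx'],c['cy'],-c['R'].T@c['t'],c['R'].round(2).tolist())
s=robot.sense(); print(s); print([a for a in dir(robot) if a[0]!='_'],robot.grip_depth)
E
```

```text
pics
scene 462.0744579485549 252.6838096913073 192.3102458220051 [-0.06483179 -1.11189369  1.31197258] [[0.87, -0.5, -0.0], [-0.36, -0.62, -0.7], [0.35, 0.61, -0.72]]
top 494.0540956217785 257.0327040153867 193.7859945226989 [ 0.27639164 -0.11068096  1.76408339] [[0.03, -1.0, -0.0], [-0.99, -0.03, -0.14], [0.14, 0.0, -0.99]]
{'time': 0.1, 'qpos': array([ 1.07352002e+00,  3.07488463e-01,  1.50755343e+00,  1.81129988e-05,
        1.32842523e+00, -7.35133812e-02]), 'qd': array([ 0.00070412, -0.00196571, -0.00591742, -0.00099176, -0.00086949,
       -0.00181587]), 'joint_torque': array([ 7.22304994e-04, -4.58530533e+01, -2.52608353e+01, -3.28891801e-04,
        5.66704446e-03, -1.16460535e-05]), 'tool_pos': array([0.23615286, 0.5235644 , 0.23047472]), 'eef_rot': array([-6.60567767e-01, -3.07080204e+00,  2.81704189e-03]), 'ft_force': array([0.42485536, 0.41576256, 0.32388229]), 'torque': array([0.00529521, 0.00644384, 0.07975628]), 'grasp_force': 0.0, 'finger_gap': 0.08546012546132435}
['MotionError', 'grip_depth', 'sense'] 0.0187
```

View pics/scene0.png

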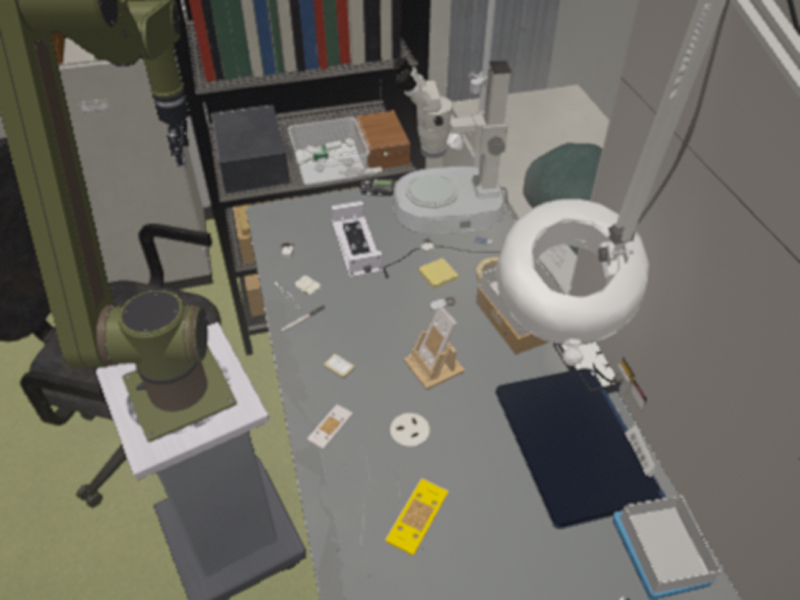

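View pics/top0.png

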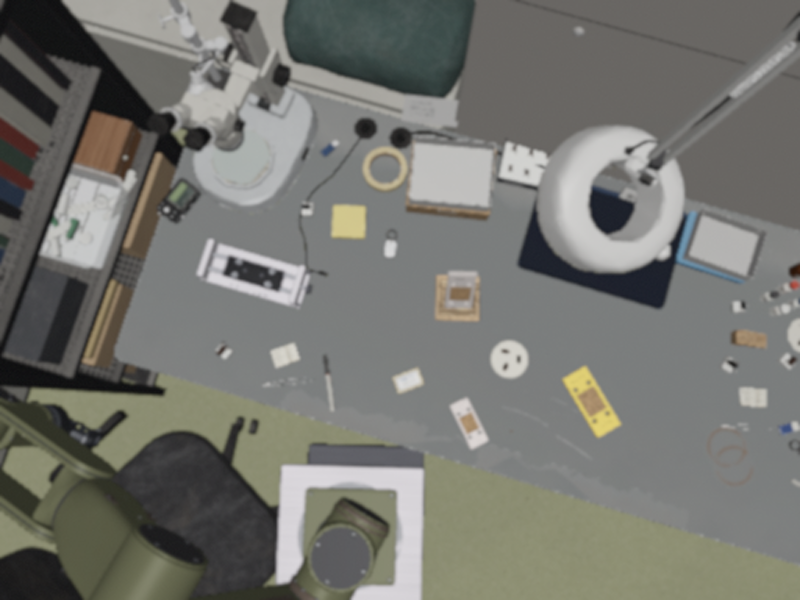

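Scene: stage at top (253,272)/scene (355,240). Stand with the leaning plate at top (458,297)/scene (435,350). Candidates for the plate:
- White plate in the stand: top (460,290).
- Small white plate lying flat: top (468,423). It is smaller.
- Yellow plate: top (592,400). Wrong colour.

I choose the white one in the stand and check it in one close crop.

Run:
```python
from h import *
T=load('top')['pixels'][:,:,::-1];S=load('scene')['pixels'][:,:,::-1]
def crop(I,x,y,w,h): return cv2.resize(I[y:y+h,x:x+w],(400,300),interpolation=cv2.INTER_CUBIC)
m=np.vstack([np.hstack([crop(T,264,160,60,45),crop(T,120,145,84,63)]),np.hstack([crop(S,248,192,60,45),crop(S,195,125,68,51)])])
cv2.imwrite('pics/m1.png',m)
```

```text
(no output)
```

View pics/m1.png

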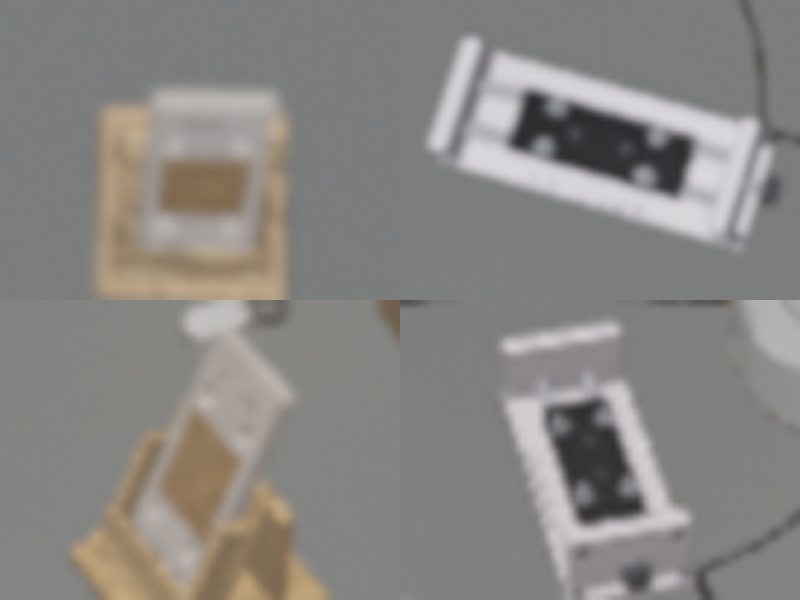

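The crop confirms the choice: white plate with four holes and cork, leaning in the stand. The stage's knurled screw is at crop (768,190), which points towards world -y. The black carriage sits between the blocks. Next I measure.

```bash
cat >> h.py <<'E'
K=8
def up(c,x,y,w,h):
    I=c['pixels'][y:y+h,x:x+w]; return cv2.resize(I,None,fx=K,fy=K,interpolation=cv2.INTER_CUBIC)
def toP(p,x,y): return (np.asarray(p,float)+0.5)/K-0.5+np.array([x,y])
def big(m):
    cs,_=cv2.findContours(m.astype(np.uint8),cv2.RETR_EXTERNAL,cv2.CHAIN_APPROX_NONE); return max(cs,key=cv2.contourArea)
def cen(k): M=cv2.moments(k); return np.array([M['m10'],M['m01']])/M['m00']
def wrect(c,k,x,y,z):
    P=np.array([plane(c,*toP(p,x,y),z)[:2] for p in k[:,0]],np.float32)*1000
    r=cv2.minAreaRect(P); return r
E
cat > m.py <<'E'
from h import *
C={n:load(n) for n in('top','scene')}
W={'top':dict(stand=(264,160,60,45),stage=(120,145,84,63)),'scene':dict(stand=(248,192,60,60),stage=(200,125,60,55))}
pc={}
for n,c in C.items():
    x,y,w,h=W[n]['stand']; I=up(c,x,y,w,h); H=cv2.cvtColor(I,cv2.COLOR_RGB2HSV).astype(int); G=I.astype(int)
    b=(H[...,1]>60)&(H[...,0]<25)
    cork=b&(G[...,0]<165)&(G[...,0]-G[...,2]>45)&(H[...,1]>95)
    k=big(b);print(n,'tan rect z12',wrect(c,k,x,y,.012))
    k=big(cork);pc[n]=toP(cen(k),x,y);print(n,'cork px',pc[n],cv2.contourArea(k)/K/K)
    x,y,w,h=W[n]['stage']; I=up(c,x,y,w,h); g=I.max(2)
    k=cv2.convexHull(big(g<105));pc[n+'c']=toP(cen(k),x,y);print(n,'carr',plane(c,*pc[n+'c'],.032)*1000,wrect(c,k,x,y,.032))
    k=big((I.min(2)>165)); print(n,'white', wrect(c,cv2.convexHull(k),x,y,.012), wrect(c,cv2.convexHull(k),x,y,.06))
p,e=tri(C['top'],pc['top'],C['scene'],pc['scene']);print('cork',p*1000,e*1000)
p,e=tri(C['top'],pc['topc'],C['scene'],pc['scenec']);print('carr',p*1000,e*1000)
E
python3 m.py
```

```text
top tan rect z12 ((535.8290405273438, -228.0863037109375), (102.34112548828125, 96.86746978759766), 1.2457122802734375)
top cork px [293.86201328 187.62454512] 42.9375
top carr [577.00105097 238.09138244  32.        ] ((576.8541259765625, 237.84494018554688), (132.45223999023438, 44.160736083984375), 74.9112777709961)
top white ((579.1399536132812, 236.97705078125), (210.89649963378906, 98.30670928955078), 75.52092742919922) ((570.8457641601562, 227.4526824951172), (205.1187744140625, 95.61347198486328), 75.52092742919922)
scene tan rect z12 ((543.9117431640625, -207.2744140625), (121.64010620117188, 153.72500610351562), 0.5296294093132019)
scene cork px [277.67614302 219.92706298] 39.984375
scene carr [578.30874754 234.51532531  32.        ] ((579.0535278320312, 237.13827514648438), (130.60879516601562, 46.25305938720703), 75.10028076171875)
scene white ((582.427490234375, 247.02078247070312), (204.96270751953125, 103.85142517089844), 78.41162872314453) ((558.5281372070312, 196.84442138671875), (197.3946533203125, 100.0168685913086), 78.41165924072266)
cork [ 535.91101623 -229.00252008   81.61728339] 2.0356286251260474
carr [578.75624448 238.33175471  28.6876162 ] 2.4995438352734913
```

Run:
```python
from h import *
T=load('top');S=load('scene'); s=60/400
for nm,a,b in [('+y back',(152,90),(230,33)),('-y back',(281,90),(296,97)),('+y front',(152,110),(217,38)),('-y front',(278,110),(283,106))]:
    p,e=tri(T,(264+a[0]*s-.5,160+a[1]*s-.5),S,(248+b[0]*s-.5,192+b[1]*s-.5)); print(nm,p*1000,e*1000)
# prediction: foot from stand geometry
a=np.deg2rad(68);px=np.array([np.cos(a),0,np.sin(a)]);pz=np.array([-np.sin(a),0,np.cos(a)])
for nm,c in(('top',T),('scene',S)):
    for X0 in (515,525,535,545,555,565):
        f=np.array([X0,-228.5,20.])/1000
        print(nm,X0,proj(c,f+.075*px+.0105*pz))
# measured axes of plate in top/scene: cork long axis etc.
```

```text
+y back [ 571.80564836 -197.57789351  154.10349311] 0.6351811614798972
-y back [ 571.27283371 -260.46729907  164.49698364] 1.2807216430598807
+y front [ 562.36913695 -198.06511515  155.44129126] 1.2320445043403163
-y front [ 562.77448243 -259.84933864  161.48170987] 0.8858921079276301
top 515 [294.07756101 187.56645298]
top 525 [294.12508126 184.67845905]
top 535 [294.1725242  181.79516313]
top 545 [294.21989003 178.91655374]
top 555 [294.26717893 176.04261949]
top 565 [294.31439109 173.17334899]
scene 515 [276.8123338 217.9433002]
scene 525 [279.23769998 216.86517092]
scene 535 [281.65274679 215.79162883]
scene 545 [284.05753995 214.72264471]
scene 555 [286.45214463 213.65818961]
scene 565 [288.83662543 212.59823479]
```

Run:
```python
from h import *
T=load('top');s=.64
for n,p,z in [('thing390',(391,243),.01),('cable box/beetleb',(307,208),.05),('cards',(285,355),.01),('beetlea',(222,350),.05),('whitecard',(408,380),.01),('cable end',(322,273),0),('yellow note',(349,221),.01),('round',(509,359),0),('pen',(327,360),0),('screw',(307,287),.03),('cable lo',(305,250),0)]:
    print(n,(plane(T,p[0]*s,p[1]*s,z)*1000).round())
q=robot.sense(); R=Ro.from_rotvec(q['eef_rot']).as_matrix(); print(R.round(3))
a=np.deg2rad(68);px=np.array([np.cos(a),0,np.sin(a)]);pz=np.array([-np.sin(a),0,np.cos(a)])
```

```text
thing390 [659. -74.  10.]
cable box/beetleb [727. 119.  50.]
cards [393. 160.  10.]
beetlea [398. 294.  50.]
whitecard [ 344. -121.   10.]
cable end [586.  85.   0.]
yellow note [709.  26.  10.]
round [ 398. -351.    0.]
pen [385.  65.   0.]
screw [548. 114.  30.]
cable lo [640. 126.   0.]
[[-0.912  0.411 -0.001]
 [ 0.411  0.912 -0.002]
 [ 0.    -0.002 -1.   ]]
```

```bash
cat > w.py <<'E'
# usage: w.py x y z(mm) pitch_deg yaw_deg : move needed, in tool axes. yaw = heading of plate x; pitch 0 = tool down
import sys; from h import *
x,y,z,p,w=map(float,sys.argv[1:6]); s=robot.sense()
Rt=Ro.from_euler('z',w,degrees=True)*Ro.from_euler('y',-p,degrees=True)*Ro.from_matrix(np.array([[1,0,0],[0,-1,0],[0,0,-1.]]))
R0=Ro.from_rotvec(s['eef_rot'])
print('turn',(R0.inv()*Rt).as_rotvec().round(4).tolist(),'shift',R0.inv().apply(np.array([x,y,z])/1000-s['tool_pos']).round(4).tolist())
print('t',round(s['time'],2),'pos',(s['tool_pos']*1000).round(1),'q',s['qpos'].round(2),'F',s['ft_force'].round(1),'gap',round(s['finger_gap']*1000,1),'gf',round(s['grasp_force'],1))
E
python3 w.py 471 -229 171 68 0;python3 w.py 440 0 240 0 0
```

```text
turn [-1.5507, 0.3355, 2.2976] shift [-0.5235, -0.5893, 0.0605]
t 0.1 pos [236.2 523.6 230.5] q [ 1.07  0.31  1.51  0.    1.33 -0.07] F [0.4 0.4 0.3] gap 85.5 gf 0.0
turn [-0.0008, 0.0025, 2.7178] shift [-0.4011, -0.3934, -0.0089]
t 0.1 pos [236.2 523.6 230.5] q [ 1.07  0.31  1.51  0.    1.33 -0.07] F [0.4 0.4 0.3] gap 85.5 gf 0.0
```

apply_moves([
  [[0,0,0.14,-0.03,-0.03,0,1],[0,0,0.28,-0.06,-0.06,0,1],[0,0,0.42,-0.09,-0.09,0,1],[0,0,0.56,-0.12,-0.12,0,1],[0,0,0.7,-0.15,-0.15,0,1]],
])

```text
time: 0.6
tool_pos: [0.3115, 0.324, 0.231]
eef_rot: [-1.681, -2.654, 0.001]
ft_force: [1.1, 0.4, 0.3]
finger_gap: 0.0855
grasp_force: 0.0
```

```bash
python3 w.py 440 0 240 0 0
```

```text
turn [-0.0, 0.0008, 2.0127] shift [-0.3478, -0.0224, -0.0089]
t 0.6 pos [311.5 324.  231. ] q [ 0.71  0.13  1.75 -0.    1.26  0.27] F [1.1 0.4 0.3] gap 85.5 gf 0.0
```

apply_moves([
  [[0,0,0.14,-0.04,0,0,1],[0,0,0.28,-0.08,0,0,1],[0,0,0.42,-0.12,0,0,1],[0,0,0.56,-0.16,-0.01,0,1],[0,0,0.7,-0.2,-0.01,0,1]],
])

```text
time: 1.1
tool_pos: [0.3878, 0.1391, 0.2309]
eef_rot: [-2.489, -1.916, 0.003]
ft_force: [-0.3, 0.8, 0.2]
finger_gap: 0.0851
grasp_force: 0.0
```

```bash
python3 w.py 440 -100 240 0 0;python3 w.py 430 -229 220 50 0
```

```text
turn [-0.0008, 0.0017, 1.3121] shift [-0.2178, 0.1116, -0.009]
t 1.1 pos [387.8 139.1 230.9] q [0.24 0.08 1.81 0.   1.25 0.5 ] F [-0.3  0.8  0.2] gap 85.1 gf 0.0
turn [-0.5711, 0.7425, 1.2227] shift [-0.3451, 0.135, 0.011]
t 1.1 pos [387.8 139.1 230.9] q [0.24 0.08 1.81 0.   1.25 0.5 ] F [-0.3  0.8  0.2] gap 85.1 gf 0.0
```

apply_moves([
  [[0,0,0.14,-0.04,0.02,0,1],[0,0,0.28,-0.08,0.04,0,1],[0,0,0.42,-0.12,0.06,0,1],[0,0,0.56,-0.16,0.08,0,1],[0,0,0.7,-0.2,0.1,0,1]],
])

```text
time: 1.6
tool_pos: [0.4354, -0.0794, 0.2311]
eef_rot: [-2.995, -0.946, 0.0]
ft_force: [0.1, 0.9, 0.2]
finger_gap: 0.0854
grasp_force: 0.0
```

```bash
python3 w.py 440 -180 240 0 0;python3 w.py 440 -229 220 50 0
```

```text
turn [-0.0004, 0.0001, 0.6117] shift [-0.054, 0.085, -0.0089]
t 1.6 pos [435.4 -79.4 231.1] q [-0.28  0.12  1.76  0.    1.26  0.68] F [0.1 0.9 0.2] gap 85.4 gf 0.0
turn [-0.267, 0.8447, 0.5718] shift [-0.0822, 0.1251, 0.0111]
t 1.6 pos [435.4 -79.4 231.1] q [-0.28  0.12  1.76  0.    1.26  0.68] F [0.1 0.9 0.2] gap 85.4 gf 0.0
```

apply_moves([
  [[-0.035,0.11,0.08,-0.02,0.025,0,1],[-0.07,0.22,0.16,-0.035,0.05,0,1],[-0.11,0.34,0.24,-0.05,0.075,0,1],[-0.15,0.46,0.32,-0.065,0.1,0.005,1],[-0.18,0.57,0.4,-0.08,0.12,0.01,1]],
])

```text
time: 2.1
tool_pos: [0.4398, -0.2241, 0.2221]
eef_rot: [2.984, 0.301, 0.926]
ft_force: [0.6, 1.7, 0.1]
finger_gap: 0.0852
grasp_force: 0.0
```

```bash
python3 w.py 450 -229 200 68 0;python3 w.py 471 -229 171 68 0
```

```text
turn [-0.1071, 0.5833, 0.163] shift [-0.005, 0.0054, 0.0238]
t 2.1 pos [ 439.8 -224.1  222.1] q [-0.94  0.05  2.06  0.72  0.83 -0.01] F [0.6 1.7 0.1] gap 85.2 gf 0.0
turn [-0.1071, 0.5833, 0.163] shift [-0.0043, 0.0075, 0.0595]
t 2.1 pos [ 439.8 -224.1  222.1] q [-0.94  0.05  2.06  0.72  0.83 -0.01] F [0.6 1.7 0.1] gap 85.2 gf 0.0
```

apply_moves([
  [[-0.02,0.12,0.03,0,0.002,0.015,1],[-0.04,0.24,0.065,0,0.004,0.03,1],[-0.065,0.36,0.1,-0.002,0.006,0.045,1],[-0.09,0.48,0.13,-0.004,0.007,0.055,1],[-0.107,0.583,0.163,-0.004,0.0075,0.0595,1]],
])

```text
time: 2.6
tool_pos: [0.487, -0.2524, 0.1873]
eef_rot: [-2.673, -0.092, -1.578]
ft_force: [-1.3, 2.3, -0.9]
finger_gap: 0.0852
grasp_force: 0.0
```

```bash
python3 w.py 471 -229 171 68 0; python3 w.py 564 -229 133 68 0;python3 - <<'E'
from h import *
T=snap('top');S=snap('scene')
def crop(I,x,y,w,h): return cv2.resize(I[y:y+h,x:x+w,::-1],(400,300),interpolation=cv2.INTER_CUBIC)
cv2.imwrite('pics/m2.png',np.hstack([crop(T['pixels'],254,160,80,60),crop(S['pixels'],228,172,80,60)]))
E
```

```text
turn [-0.0629, 0.1203, 0.0289] shift [-0.0212, -0.0245, -0.0047]
t 2.6 pos [ 487.  -252.4  187.3] q [-1.17  0.39  2.33  1.64  0.98 -1.08] F [-1.3  2.3 -0.9] gap 85.2 gf 0.0
turn [-0.0629, 0.1203, 0.0289] shift [-0.0096, -0.018, 0.0949]
t 2.6 pos [ 487.  -252.4  187.3] q [-1.17  0.39  2.33  1.64  0.98 -1.08] F [-1.3  2.3 -0.9] gap 85.2 gf 0.0
```

View pics/m2.png

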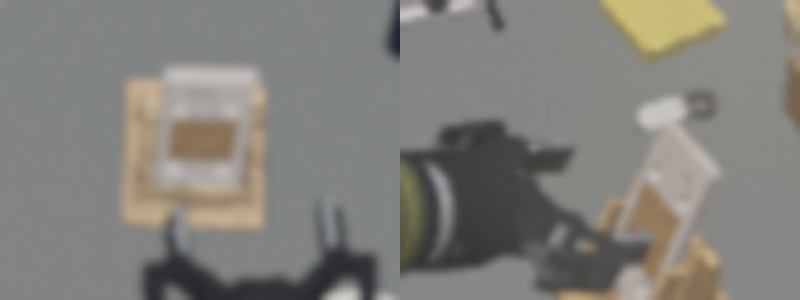

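The crop shows the open fingers at top (178,215) and (330,200), in front of the plate and offset towards -y, as measured. Joint 3 sits at its range limit, so full tilt is too close there. I'll fit a small kinematic model to choose the pitch.

```bash
cat > k.py <<'E'
from h import *
from scipy.optimize import least_squares
D=[([1.07352,.307488,1.50755,0,1.32842,-.07351],[236.15,523.56,230.47],None),([.71,.13,1.75,0,1.26,.27],[311.5,324,231],[-1.681,-2.654,.001]),([.24,.08,1.81,0,1.25,.5],[387.8,139.1,230.9],0),([-.28,.12,1.76,0,1.26,.68],[435.4,-79.4,231.1],0),([-.94,.05,2.06,.72,.83,-.01],[439.8,-224.1,222.1],[2.984,.301,.926]),([-1.17,.39,2.33,1.64,.98,-1.08],[487,-252.4,187.3],[-2.673,-.092,-1.578])]
E=lambda ax,t: Ro.from_euler(ax,t).as_matrix()
def fk(q,P):
    a,h,L1,L2,e,Lt=P; A=E('z',q[0]); p=A@[a,0,h]; A=A@E('y',q[1]); p=p+A@[0,0,L1]; A=A@E('y',q[2]); p=p+A@[e,0,L2]
    A=A@E('z',q[3])@E('y',q[4]); p=p+A@[0,0,Lt]; A=A@E('z',q[5]); return p,A
r=least_squares(lambda P:np.concatenate([(fk(q,P)[0]-p) for q,p,_ in D]),[0,300,400,400,0,250]);P=r.x
# constant flange rotation
A=fk(D[0][0],P)[1]; C=A.T@Ro.from_rotvec([-.660568,-3.0708,.0028]).as_matrix()
if __name__=='__main__':
    print(P.round(1),r.fun.round(1)); print(C.round(2))
    for q,p,v in D[4:]: print(Ro.from_matrix((fk(q,P)[1]@C).T@Ro.from_rotvec(v).as_matrix()).magnitude())
lo=np.array([-3.12,-1.05,.14,-1.42,.1,-2.68]);hi=np.array([3.12,2.28,2.33,4.57,2.73,2.68])
def ik(pos,p,w,q0):
    Rt=(Ro.from_euler('z',w,degrees=True)*Ro.from_euler('y',-p,degrees=True)).as_matrix()@np.diag([1,-1,-1.])
    def f(q):
        x,A=fk(q,P); return np.r_[(x-pos)/100,Ro.from_matrix((A@C).T@Rt).as_rotvec()]
    s=least_squares(f,np.clip(q0,lo+.01,hi-.01),bounds=(lo,hi)); return s.x,np.abs(s.fun).max()
if __name__=='__main__':
    a=np.deg2rad(68);px=np.array([np.cos(a),0,np.sin(a)]);pz=np.array([-np.sin(a),0,np.cos(a)]);F=np.array([515.5,-229,20])
    for p in (30,40,50,60,68):
        t=np.array([np.sin(np.deg2rad(p)),0,-np.cos(np.deg2rad(p))])
        for d in (0,-90):
            G=F+123*px+5*pz+7*t+d*t   # tips ~2mm past mid-plane + retreat 5
            for nm,Q in(('in',G),('out',G+120*px)):
                if d and nm=='out': continue
                b=min((ik(Q,p,0,q0) for q0 in ([-.94,.05,2.06,.72,.83,-.01],[-.6,.3,1.6,.1,.6,.8],[-1.0,.4,2.2,1.6,1,-1])),key=lambda s:s[1]); print(p,d,nm,Q.round(),b[0].round(2),round(b[1],3))
E
python3 k.py
```

```text
[-49.6 217.2 693.7 458.5 111.4 429.5] [ 39.3 -16.1  -0.5  25.1 -34.7  -1.    7.4 -42.4  -1.3 -15.5 -41.3  -0.3
  -7.  -14.1   3.7   4.7   4.1  -0.6]
[[-0. -1. -0.]
 [ 1. -0.  0.]
 [-0. -0.  1.]]
0.008407502230064434
0.004730809550951738
30 0 in [ 560. -229.  130.] [-0.59  0.28  2.    0.62  0.49  0.49] 0.0
30 0 out [ 605. -229.  241.] [-0.53  0.18  1.8   0.39  0.73  0.81] 0.0
30 -90 in [ 515. -229.  208.] [-0.65  0.12  1.97  0.5   0.68  0.58] 0.0
40 0 in [ 561. -229.  131.] [-0.68  0.3   2.14  1.29  0.43 -0.24] 0.0
40 0 out [ 606. -229.  242.] [-0.61  0.17  1.94  0.76  0.56  0.41] 0.0
40 -90 in [ 504. -229.  199.] [-0.79  0.13  2.13  0.98  0.58  0.02] 0.0
50 0 in [ 562. -229.  131.] [-0.78  0.37  2.27  1.88  0.6  -0.93] 0.0
50 0 out [ 607. -229.  243.] [-0.69  0.19  2.08  1.34  0.52 -0.23] 0.0
50 -90 in [ 493. -229.  189.] [-0.95  0.2   2.28  1.51  0.67 -0.65] 0.0
60 0 in [ 563. -229.  132.] [-0.89  0.49  2.33  2.    0.85 -1.2 ] 0.037
60 0 out [ 608. -229.  244.] [-0.77  0.26  2.21  1.86  0.68 -0.81] 0.0
60 -90 in [ 485. -229.  177.] [-1.12  0.34  2.33  1.6   0.9  -0.95] 0.07
68 0 in [ 563. -229.  133.] [-1.    0.6   2.33  1.93  1.05 -1.31] 0.107
68 0 out [ 608. -229.  245.] [-0.83  0.37  2.3   2.09  0.9  -1.13] 0.0
68 -90 in [ 480. -229.  167.] [-1.24  0.49  2.33  1.56  1.09 -1.14] 0.157
```

```bash
sed -i "s/a,h,L1,L2,e,Lt=P; A=E('z',q\[0\]); p=A@\[a,0,h\]/a,h,L1,L2,e,Lt,b=P; A=E('z',q[0]); p=A@[a,b,h]/; s/\[0,300,400,400,0,250\]/[0,300,400,400,0,250,0]/; s/(30,40,50,60,68)/(45,50,54,58)/" k.py; python3 k.py
python3 - <<'E'
import sys; sys.path.insert(0,'.')
from k import *
for p in (0,-10,-14,-18,-23): print('lay',p,[ (s[0].round(2),round(s[1],3)) for s in [ik(np.array([548,-30,3]),p,0,[-.1,.5,1.7,.3,1.2,1])]])
E
```

```text
[6.000e-01 1.815e+02 6.563e+02 4.134e+02 1.108e+02 3.704e+02 4.290e+01] [-0.6  0.5 -1.3 -0.9 -0.5 -0.5  1.6  0.4 -0.5 -0.8 -0.9  0.3  0.1  0.1
  2.9 -0.2  0.2 -0.9]
[[-0. -1. -0.]
 [ 1. -0.  0.]
 [-0. -0.  1.]]
0.008407502230064434
0.004730809550951738
45 0 in [ 562. -229.  131.] [-0.77  0.36  2.18  1.61  0.51 -0.64] 0.0
45 0 out [ 607. -229.  242.] [-0.69  0.2   1.96  1.    0.56  0.12] 0.0
45 -90 in [ 498. -229.  195.] [-0.9   0.17  2.19  1.25  0.62 -0.34] 0.0
50 0 in [ 562. -229.  131.] [-0.81  0.4   2.24  1.85  0.61 -0.93] 0.0
50 0 out [ 607. -229.  243.] [-0.72  0.21  2.03  1.28  0.56 -0.18] 0.0
50 -90 in [ 493. -229.  189.] [-0.97  0.22  2.27  1.49  0.69 -0.65] 0.0
54 0 in [ 563. -229.  132.] [-0.84  0.45  2.29  1.98  0.72 -1.11] 0.0
54 0 out [ 608. -229.  243.] [-0.75  0.23  2.08  1.5   0.59 -0.42] 0.0
54 -90 in [ 490. -229.  185.] [-1.02  0.27  2.33  1.66  0.77 -0.88] 0.0
58 0 in [ 563. -229.  132.] [-0.87  0.5   2.33  2.07  0.83 -1.25] 0.003
58 0 out [ 608. -229.  243.] [-0.78  0.26  2.13  1.7   0.64 -0.64] 0.0
58 -90 in [ 487. -229.  180.] [-1.07  0.31  2.33  1.63  0.84 -0.92] 0.045
lay 0 [(array([-0.13,  0.54,  1.83, -0.  ,  0.78,  1.44]), np.float64(0.0))]
lay -10 [(array([-0.12,  0.6 ,  1.68, -0.02,  1.03,  1.47]), np.float64(0.0))]
lay -14 [(array([-0.11,  0.63,  1.63, -0.03,  1.12,  1.47]), np.float64(0.0))]
lay -18 [(array([-0.11,  0.66,  1.57, -0.04,  1.22,  1.48]), np.float64(0.0))]
lay -23 [(array([-0.11,  0.71,  1.51, -0.04,  1.33,  1.48]), np.float64(0.0))]
```

```bash
python3 w.py 493 -229 189 50 0
```

```text
turn [-0.0567, -0.1886, 0.0266] shift [0.0093, -0.0285, 0.0036]
t 2.7 pos [ 487.1 -257.8  182.4] q [-1.17  0.4   2.32  1.64  0.98 -1.07] F [-0.7  0.4 -0.1] gap 85.5 gf 0.0
```

apply_moves([
  [[-0.02,-0.1,0.01,0.005,-0.014,0.002,1],[-0.056,-0.188,0.027,0.009,-0.028,0.004,1],[-0.056,-0.188,0.027,0.009,-0.028,0.004,1]],
])

```text
time: 3.0
tool_pos: [0.4935, -0.2203, 0.1947]
eef_rot: [2.843, 0.025, 1.331]
ft_force: [0.3, -0.7, -0.6]
finger_gap: 0.0856
grasp_force: 0.0
```

```bash
python3 w.py 493 -229 189 50 0; python3 w.py 561.7 -229 132.3 50 0
```

```text
turn [-0.0045, -0.0031, 0.0152] shift [-0.0049, 0.0087, 0.0032]
t 3.0 pos [ 493.5 -220.3  194.7] q [-0.96  0.2   2.27  1.48  0.68 -0.64] F [ 0.3 -0.7 -0.6] gap 85.6 gf 0.0
turn [-0.0045, -0.0031, 0.0152] shift [-0.0044, 0.0091, 0.0923]
t 3.0 pos [ 493.5 -220.3  194.7] q [-0.96  0.2   2.27  1.48  0.68 -0.64] F [ 0.3 -0.7 -0.6] gap 85.6 gf 0.0
```

apply_moves([
  [[-0.004,-0.003,0.015,-0.004,0.009,0.005,1],[-0.004,-0.003,0.015,-0.004,0.009,0.02,1],[-0.004,-0.003,0.015,-0.004,0.009,0.035,1],[-0.004,-0.003,0.015,-0.004,0.009,0.05,1],[-0.004,-0.003,0.015,-0.004,0.009,0.065,1]],
])

```text
time: 3.5
tool_pos: [0.5394, -0.2345, 0.146]
eef_rot: [-2.848, 0.014, -1.324]
ft_force: [0.6, 0.4, 1.3]
finger_gap: 0.0857
grasp_force: 0.0
```

```bash
python3 w.py 561.7 -229 132.3 50 0
python3 - <<'E'
from h import *
T=snap('top');S=snap('scene')
def crop(I,x,y,w,h): return cv2.resize(I[y:y+h,x:x+w,::-1],(400,300),interpolation=cv2.INTER_CUBIC)
cv2.imwrite('pics/m3.png',np.hstack([crop(T['pixels'],264,160,60,45),crop(S['pixels'],248,182,60,45)]))
E
```

```text
turn [0.0031, 0.0023, -0.0085] shift [0.0039, -0.0056, 0.0259]
t 3.5 pos [ 539.4 -234.5  146. ] q [-0.86  0.35  2.25  1.74  0.63 -0.84] F [0.6 0.4 1.3] gap 85.7 gf 0.0
```

View pics/m3.png

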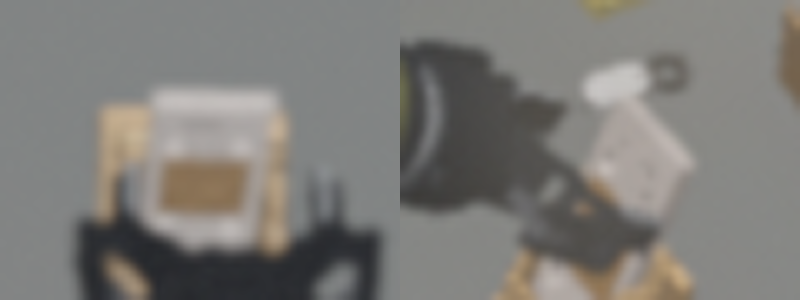

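The crop shows the fingers at top (125,190) and (325,190), with the plate from 140 to 265. The hand is about 8 mm too far to -y because the measured pose lags the command. I'll let it settle and then correct.

```bash
python3 w.py 561.7 -229 132.3 50 0;python3 w.py 545.6 -229 145.8 50 0
```

```text
turn [0.0014, 0.0032, -0.0093] shift [0.0041, -0.0052, 0.0253]
t 3.6 pos [ 539.7 -234.1  145.4] q [-0.86  0.35  2.25  1.74  0.63 -0.84] F [ 0.2 -0.4 -0.5] gap 85.3 gf 0.0
turn [0.0014, 0.0032, -0.0093] shift [0.0041, -0.0051, 0.0043]
t 3.6 pos [ 539.7 -234.1  145.4] q [-0.86  0.35  2.25  1.74  0.63 -0.84] F [ 0.2 -0.4 -0.5] gap 85.3 gf 0.0
```

apply_moves([
  [[0.001,0.003,-0.009,0.004,-0.005,0.0,1],[0.001,0.003,-0.009,0.004,-0.005,0.013,1],[0.001,0.003,-0.009,0.004,-0.005,0.025,1],[0.001,0.003,-0.009,0.004,-0.005,0.025,1],[0.001,0.003,-0.009,0.004,-0.005,0.025,1]],
])

```text
time: 4.1
tool_pos: [0.561, -0.2275, 0.135]
eef_rot: [2.845, 0.003, 1.33]
ft_force: [-0.6, 0.0, -0.7]
finger_gap: 0.0856
grasp_force: 0.0
```

```bash
python3 w.py 561.7 -229 132.3 50 0
python3 - <<'E'
from h import *
T=snap('top');S=snap('scene')
def crop(I,x,y,w,h): return cv2.resize(I[y:y+h,x:x+w,::-1],(400,300),interpolation=cv2.INTER_CUBIC)
cv2.imwrite('pics/m4.png',np.hstack([crop(T['pixels'],264,160,60,45),crop(S['pixels'],248,182,60,45)]))
E
```

```text
turn [0.0005, -0.0017, 0.0023] shift [-0.0016, 0.0015, 0.0022]
t 4.1 pos [ 561.  -227.5  135. ] q [-0.81  0.39  2.24  1.83  0.61 -0.91] F [-0.6  0.  -0.7] gap 85.6 gf 0.0
```

View pics/m4.png

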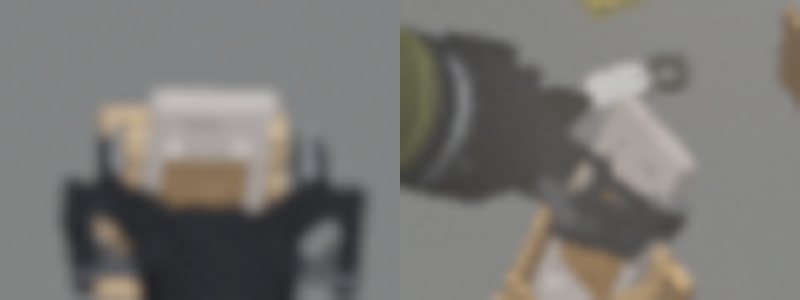

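Fingers now straddle the plate evenly: inner edges near 120 and 295, plate 150–278. Closing.

apply_moves([
  [[0,0,0,-0.001,0.001,0.002,1],[0,0,0,-0.001,0.001,0.002,0.5],[0,0,0,-0.001,0.001,0.002,0.5],[0,0,0,-0.001,0.001,0.002,0.5],[0,0,0,-0.001,0.001,0.002,0.5]],
], grip_force=80)

```text
time: 4.7
tool_pos: [0.5625, -0.2285, 0.1332]
eef_rot: [2.844, 0.003, 1.331]
ft_force: [-3.4, -1.3, 5.0]
finger_gap: 0.0573
grasp_force: 84.0
```

```bash
python3 w.py 561.7 -229 132.3 50 0; python3 w.py 606.7 -229 243.5 50 0
```

```text
turn [0.0006, -0.0025, 0.0026] shift [-0.0012, 0.0005, -0.0001]
t 4.7 pos [ 562.5 -228.5  133.2] q [-0.81  0.4   2.24  1.84  0.61 -0.92] F [-3.4 -1.3  5. ] gap 57.3 gf 84.0
turn [0.0006, -0.0025, 0.0026] shift [0.113, 0.0008, -0.0368]
t 4.7 pos [ 562.5 -228.5  133.2] q [-0.81  0.4   2.24  1.84  0.61 -0.92] F [-3.4 -1.3  5. ] gap 57.3 gf 84.0
```

apply_moves([
  [[0,0,0,0.014,0,-0.0045,0.5],[0,0,0,0.028,0,-0.009,0.5],[0,0,0,0.042,0,-0.0137,0.5],[0,0,0,0.056,0,-0.0182,0.5],[0,0,0,0.07,0,-0.0228,0.5]],
])

```text
time: 5.2
tool_pos: [0.5893, -0.2279, 0.2004]
eef_rot: [2.847, 0.003, 1.326]
ft_force: [0.1, -0.4, -2.2]
finger_gap: 0.0576
grasp_force: 85.2
```

apply_moves([
  [[0,0,0,0.015,0,-0.005,0.5],[0,0,0,0.03,0,-0.01,0.5],[0,0,0,0.045,0,-0.0147,0.5],[0,0,0,0.06,0,-0.0196,0.5],[0,0,0,0.065,0,-0.022,0.5]],
])

```text
time: 5.7
tool_pos: [0.6153, -0.2282, 0.2661]
eef_rot: [2.843, 0.005, 1.331]
ft_force: [-0.1, 0.4, -1.5]
finger_gap: 0.0573
grasp_force: 85.1
```

```bash
python3 w.py 620 -229 270 50 0;  python3 w.py 600 -100 260 20 0
python3 - <<'E'
from h import *
T=snap('top');S=snap('scene')
def crop(I,x,y,w,h): return cv2.resize(I[y:y+h,x:x+w,::-1],(400,300),interpolation=cv2.INTER_CUBIC)
cv2.imwrite('pics/m5.png',np.hstack([crop(T['pixels'],254,140,80,60),crop(S['pixels'],238,152,80,60)]))
E
```

```text
turn [0.0006, -0.0027, 0.004] shift [0.006, 0.0009, 0.0011]
t 5.7 pos [ 615.3 -228.2  266.1] q [-0.71  0.18  1.99  1.19  0.57 -0.06] F [-0.1  0.4 -1.5] gap 57.3 gf 85.1
turn [0.0016, -0.5263, 0.0038] shift [-0.0139, -0.1282, -0.0079]
t 5.7 pos [ 615.3 -228.2  266.1] q [-0.71  0.18  1.99  1.19  0.57 -0.06] F [-0.1  0.4 -1.5] gap 57.3 gf 85.1
```

View pics/m5.png

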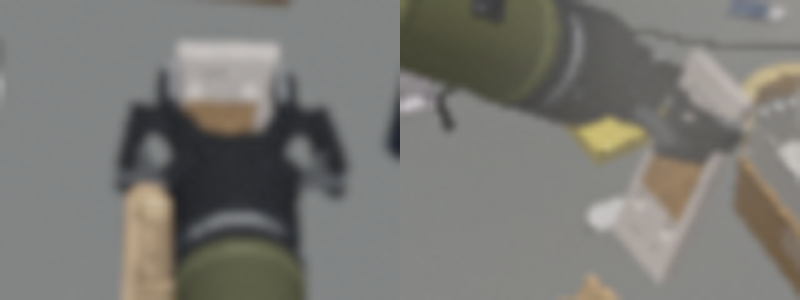

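The plate is out of the stand and held by its free end (scene crop 400–750, 60–280), clear of the stand. Now I carry it over and turn it level.

apply_moves([
  [[0,-0.13,0,-0.003,-0.03,0,0.5],[0,-0.26,0,-0.006,-0.06,0,0.5],[0,-0.39,0,-0.01,-0.09,0,0.5],[0,-0.52,0,-0.014,-0.125,-0.008,0.5],[0,-0.65,0,-0.014,-0.15,-0.008,0.5]],
])

```text
time: 6.3
tool_pos: [0.6007, -0.0928, 0.2544]
eef_rot: [-3.012, -0.032, -0.742]
ft_force: [0.3, 1.1, -2.5]
finger_gap: 0.0572
grasp_force: 85.4
```

```bash
python3 w.py 550 -30 60 -18 0; python3 w.py 560 -30 180 -18 0
```

```text
turn [-0.0367, -0.7972, 0.0269] shift [-0.1346, -0.0578, 0.1512]
t 6.3 pos [600.7 -92.8 254.4] q [-0.34  0.14  1.79  0.28  0.78  1.05] F [ 0.3  1.1 -2.5] gap 57.2 gf 85.4
turn [-0.0367, -0.7972, 0.0269] shift [-0.07, -0.0615, 0.0497]
t 6.3 pos [600.7 -92.8 254.4] q [-0.34  0.14  1.79  0.28  0.78  1.05] F [ 0.3  1.1 -2.5] gap 57.2 gf 85.4
```

apply_moves([
  [[-0.005,-0.13,0.005,-0.012,-0.01,0.01,0.5],[-0.01,-0.26,0.01,-0.024,-0.02,0.02,0.5],[-0.015,-0.39,0.01,-0.036,-0.03,0.03,0.5],[-0.02,-0.5,0.015,-0.05,-0.035,0.04,0.5],[-0.02,-0.6,0.02,-0.06,-0.04,0.045,0.5]],
])

```text
time: 6.8
tool_pos: [0.569, -0.0511, 0.188]
eef_rot: [-3.118, -0.017, 0.182]
ft_force: [1.0, 0.5, -1.2]
finger_gap: 0.0569
grasp_force: 85.5
```

apply_moves([
  [[0,0,0,0,0,0,0.5]],
])

```text
time: 6.9
tool_pos: [0.5703, -0.0511, 0.1863]
eef_rot: [-3.118, -0.018, 0.18]
ft_force: [-0.7, -0.1, -2.1]
finger_gap: 0.0573
grasp_force: 85.5
```

```bash
python3 w.py 550 -30 30 -18 0
```

```text
turn [-0.0167, -0.1985, 0.0142] shift [-0.0019, -0.0182, 0.1579]
t 6.9 pos [570.3 -51.1 186.3] q [-0.16  0.4   1.48 -0.    1.37  1.4 ] F [-0.7 -0.1 -2.1] gap 57.3 gf 85.5
```

apply_moves([
  [[-0.01,-0.1,0.01,0,-0.01,0.03,0.5],[-0.017,-0.2,0.014,0,-0.018,0.06,0.5],[-0.017,-0.2,0.014,-0.002,-0.018,0.095,0.5],[-0.017,-0.2,0.014,-0.002,-0.018,0.13,0.5],[-0.017,-0.2,0.014,-0.002,-0.018,0.158,0.5]],
])

```text
time: 7.4
tool_pos: [0.5496, -0.0318, 0.0316]
eef_rot: [3.103, -0.003, -0.483]
ft_force: [-0.6, 0.0, -2.3]
finger_gap: 0.0573
grasp_force: 85.5
```

apply_moves([
  [[0,0,0,0,0,0,0.5]],
])

```text
time: 7.5
tool_pos: [0.5467, -0.0317, 0.0304]
eef_rot: [3.102, -0.004, -0.495]
ft_force: [-0.5, -0.3, -1.2]
finger_gap: 0.0577
grasp_force: 86.1
```

```bash
python3 w.py 550 -30 2 -18 0;python3 - <<'E'
from h import *
T=snap('top');S=snap('scene')
def crop(I,x,y,w,h): return cv2.resize(I[y:y+h,x:x+w,::-1],(400,300),interpolation=cv2.INTER_CUBIC)
cv2.imwrite('pics/m6.png',np.hstack([crop(T['pixels'],200,150,80,60),crop(S['pixels'],200,152,80,60)]))
E
```

```text
turn [-0.0, 0.002, -0.0024] shift [0.0119, -0.0017, 0.0259]
t 7.5 pos [546.7 -31.7  30.4] q [-0.11  0.64  1.55 -0.04  1.27  1.48] F [-0.5 -0.3 -1.2] gap 57.7 gf 86.1
```

View pics/m6.png

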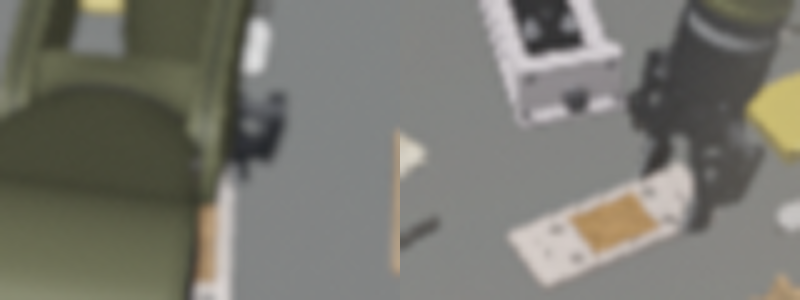

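The scene crop (right half) shows the plate level with cork up, held by its end, about 30 mm above clear desk. Lowering it.

apply_moves([
  [[0,0,0,0.003,-0.001,0.009,0.5],[0,0,0,0.0055,-0.001,0.017,0.5],[0,0,0,0.007,-0.001,0.0215,0.5],[0,0,0,0.0083,-0.001,0.0255,0.5],[0,0,0,0.0083,-0.001,0.0255,0.5]],
])

```text
time: 8.1
tool_pos: [0.5508, -0.031, 0.0064]
eef_rot: [3.102, -0.004, -0.484]
ft_force: [-0.6, 0.2, -1.6]
finger_gap: 0.0569
grasp_force: 86.2
```

apply_moves([
  [[0,0,0,0.0003,0,0.001,0.5],[0,0,0,0.0006,0,0.002,0.5],[0,0,0,0.0006,0,0.002,0.5]],
])

```text
time: 8.4
tool_pos: [0.5511, -0.031, 0.0047]
eef_rot: [3.102, -0.004, -0.483]
ft_force: [0.1, -0.5, -1.2]
finger_gap: 0.0575
grasp_force: 86.2
```

apply_moves([
  [[0,0,0,0.0003,0,0.001,0.5],[0,0,0,0.0006,0,0.002,0.5],[0,0,0,0.0006,0,0.002,0.5]],
])

```text
time: 8.7
tool_pos: [0.5509, -0.031, 0.0025]
eef_rot: [3.102, -0.004, -0.483]
ft_force: [-0.2, 0.4, -1.5]
finger_gap: 0.0572
grasp_force: 86.2
```

apply_moves([
  [[0,0,0,0.0003,0,0.001,0.5],[0,0,0,0.0005,0,0.0015,0.5],[0,0,0,0.0005,0,0.0015,0.5]],
])

```text
time: 9.0
tool_pos: [0.551, -0.0311, 0.001]
eef_rot: [3.102, -0.004, -0.483]
ft_force: [0.0, 0.6, -1.5]
finger_gap: 0.0572
grasp_force: 86.2
```

apply_moves([
  [[0,0,0,0.0003,0,0.001,0.5],[0,0,0,0.0005,0,0.0015,0.5],[0,0,0,0.0005,0,0.0015,0.5]],
])

```text
time: 9.3
tool_pos: [0.5511, -0.0311, -0.0004]
eef_rot: [3.102, -0.004, -0.483]
ft_force: [0.6, 0.1, -0.1]
finger_gap: 0.0573
grasp_force: 86.3
```

apply_moves([
  [[0,0,0,0.0001,0,0.0005,0.5],[0,0,0,0.0003,0,0.001,0.5],[0,0,0,0.0003,0,0.001,0.5]],
])

```text
time: 9.6
tool_pos: [0.5511, -0.0311, -0.0006]
eef_rot: [3.102, -0.004, -0.483]
ft_force: [0.2, 1.8, 6.4]
finger_gap: 0.0569
grasp_force: 87.0
```

Contact with the desk (F 6 N). Release, then retreat along the tool axis.

apply_moves([
  [[0,0,0,0,0,0,0.8],[0,0,0,0,0,0,1],[0,0,0,0,0,0,1],[0,0,0,0,0,-0.01,1],[0,0,0,0,0,-0.03,1]],
])

```text
time: 10.1
tool_pos: [0.5586, -0.0309, 0.0264]
eef_rot: [3.101, -0.004, -0.489]
ft_force: [0.4, 0.3, 0.9]
finger_gap: 0.0855
grasp_force: 0.0
```

apply_moves([
  [[0,0.08,0,0,0,-0.02,1],[0,0.16,0,0,0,-0.04,1],[0,0.24,0,0,0,-0.05,1],[0,0.314,0,0,0,-0.05,1],[0,0.314,0,0,0,-0.05,1]],
])

```text
time: 10.6
tool_pos: [0.5729, -0.0307, 0.0759]
eef_rot: [3.139, -0.003, 0.007]
ft_force: [-0.3, 0.0, 0.2]
finger_gap: 0.0854
grasp_force: 0.0
```

```bash
python3 w.py 502 -31 90 0 0;python3 - <<'E'
from h import *
T=snap('top');S=snap('scene')
def crop(I,x,y,w,h): return cv2.resize(I[y:y+h,x:x+w,::-1],(400,300),interpolation=cv2.INTER_CUBIC)
cv2.imwrite('pics/m7.png',np.hstack([crop(T['pixels'],200,150,80,60),crop(S['pixels'],200,152,80,60)]))
x,y,w,h=200,155,70,50;I=up(S,x,y,w,h);H=cv2.cvtColor(I,cv2.COLOR_RGB2HSV).astype(int);G=I.astype(int)
k=big((H[...,0]<25)&(G[...,0]-G[...,2]>35)&(H[...,1]>70));print(wrect(S,k,x,y,.0105))
c=cv2.moments(k);print(cv2.contourArea(k)/64,plane(S,*toP(cen(k),x,y),.0105)*1000)
E
```

```text
turn [0.0027, -0.0045, -0.0022] shift [-0.0708, 0.0005, -0.0144]
t 10.6 pos [572.9 -30.7  75.9] q [-0.13  0.46  1.71 -0.    0.97  1.45] F [-0.3  0.   0.2] gap 85.4 gf 0.0
((505.8125305175781, -32.05897521972656), (54.85704040527344, 42.712669372558594), 0.7052085995674133)
90.984375 [507.96158631 -29.69220301  10.5       ]
```

View pics/m7.png

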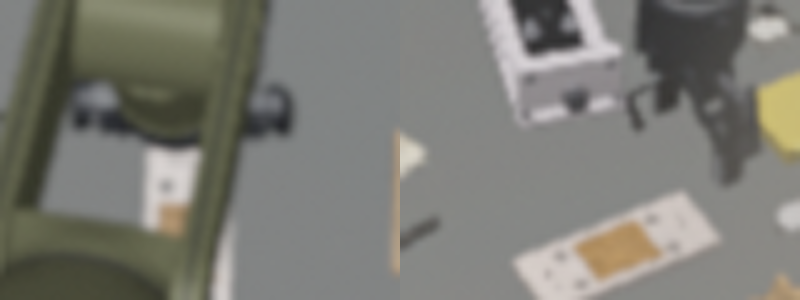

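The plate lies flat, cork up, at scene crop (615,245). It is free of the hand. Now regrasp at the middle.

apply_moves([
  [[0.003,-0.004,-0.002,-0.03,0,0,1],[0.003,-0.004,-0.002,-0.06,0,0,1],[0.003,-0.004,-0.002,-0.0685,0,0,1],[0.003,-0.004,-0.002,-0.0685,0,0.01,1],[0.003,-0.004,-0.002,-0.0685,0,0.02,1]],
])

```text
time: 11.2
tool_pos: [0.5096, -0.0311, 0.054]
eef_rot: [3.141, -0.0, 0.006]
ft_force: [-0.0, 0.0, 0.8]
finger_gap: 0.0853
grasp_force: 0.0
```

apply_moves([
  [[0,0,0,0,0,0.01,1],[0,0,0,0,0,0.025,1],[0,0,0,0,0,0.035,1],[0,0,0,0,0,0.045,1],[0,0,0,0,0,0.045,1]],
])

```text
time: 11.7
tool_pos: [0.5063, -0.0307, 0.0076]
eef_rot: [-3.141, -0.0, 0.003]
ft_force: [-0.2, 0.2, 0.5]
finger_gap: 0.0853
grasp_force: 0.0
```

```bash
python3 w.py 504.5 -31 -1 0 0
```

```text
turn [-0.0005, 0.0019, 0.0001] shift [-0.0018, 0.0004, 0.0086]
t 11.7 pos [506.3 -30.7   7.6] q [-0.14  0.5   1.91  0.    0.74  1.43] F [-0.2  0.2  0.5] gap 85.3 gf 0.0
```

apply_moves([
  [[0,0.002,0,-0.001,0,0.005,1],[0,0.002,0,-0.001,0,0.0085,1],[0,0.002,0,-0.001,0,0.0085,0.6],[0,0.002,0,-0.001,0,0.0085,0.5],[0,0.002,0,-0.001,0,0.0085,0.5]],
], grip_force=60)

```text
time: 12.2
tool_pos: [0.5062, -0.0308, 0.0018]
eef_rot: [3.142, -0.0, 0.006]
ft_force: [-0.9, 0.0, 6.0]
finger_gap: 0.0574
grasp_force: 62.5
```

apply_moves([
  [[0,0,0,0,0,0,0.5],[0,0,0,0,0,0,0.5]],
])

```text
time: 12.4
tool_pos: [0.5062, -0.0308, 0.0018]
eef_rot: [3.142, -0.0, 0.006]
ft_force: [-1.5, -0.3, 5.0]
finger_gap: 0.0575
grasp_force: 62.6
```

```bash
python3 w.py 505.5 -31 90 0 0
python3 - <<'E'
import numpy as np
# stage: carriage ~ (577.5,237.8), yaw 75
E
```

```text
turn [0.0, -0.0041, -0.0001] shift [-0.0003, 0.0002, -0.0882]
t 12.4 pos [506.2 -30.8   1.8] q [-0.14  0.5   1.92  0.    0.71  1.43] F [-1.5 -0.3  5. ] gap 57.5 gf 62.6
```

Gripped by the middle. Lift and carry to the stage, yawing 75°, to hover about 12 mm beyond the carriage towards stage +x.

apply_moves([
  [[0,0,0,0,0,-0.03,0.5],[0,0,0,0,0,-0.07,0.5],[0,0,0,0,0,-0.11,0.5],[0,0,-0.13,0.01,-0.03,-0.12,0.5],[0,0,-0.26,0.02,-0.06,-0.12,0.5]],
], grip_force=60)

```text
time: 12.9
tool_pos: [0.5277, 0.0291, 0.1241]
eef_rot: [3.113, 0.412, 0.015]
ft_force: [0.0, 0.2, -1.9]
finger_gap: 0.0573
grasp_force: 65.3
```

```bash
python3 w.py 580.3 250 120 0 75
```

```text
turn [0.0072, -0.007, -1.046] shift [0.1082, -0.1996, 0.0046]
t 12.9 pos [527.7  29.1 124.1] q [-0.02  0.35  1.76  0.    1.03  1.28] F [ 0.   0.2 -1.9] gap 57.3 gf 65.3
```

apply_moves([
  [[0,0,-0.12,0.012,-0.025,0,0.5],[0,0,-0.24,0.024,-0.05,0,0.5],[0,0,-0.36,0.036,-0.075,0,0.5],[0,0,-0.48,0.048,-0.1,0,0.5],[0,0,-0.6,0.06,-0.125,0,0.5]],
])

```text
time: 13.4
tool_pos: [0.5512, 0.1665, 0.1211]
eef_rot: [2.851, 1.316, 0.004]
ft_force: [0.3, -0.7, -1.6]
finger_gap: 0.0575
grasp_force: 65.3
```

```bash
python3 w.py 580.3 250 120 0 75
```

```text
turn [0.0026, -0.0014, -0.4439] shift [0.0824, -0.032, 0.0012]
t 13.4 pos [551.2 166.5 121.1] q [ 0.22  0.41  1.65 -0.    1.08  0.93] F [ 0.3 -0.7 -1.6] gap 57.5 gf 65.3
```

apply_moves([
  [[0,0,-0.13,0.025,-0.01,0,0.5],[0,0,-0.26,0.05,-0.02,0,0.5],[0.002,0,-0.38,0.07,-0.028,0.001,0.5],[0.002,0,-0.444,0.082,-0.032,0.001,0.5],[0.002,0,-0.444,0.082,-0.032,0.001,0.5]],
])

```text
time: 13.9
tool_pos: [0.5812, 0.2501, 0.12]
eef_rot: [-2.495, -1.909, -0.004]
ft_force: [0.8, -0.4, -2.0]
finger_gap: 0.0568
grasp_force: 65.3
```

apply_moves([
  [[0,0,0,0,0,0,0.5]],
])

```text
time: 14.0
tool_pos: [0.5801, 0.2481, 0.1198]
eef_rot: [-2.498, -1.905, -0.001]
ft_force: [-0.1, -0.1, -1.7]
finger_gap: 0.057
grasp_force: 65.3
```

```bash
python3 w.py 580.3 250 70 0 75;python3 - <<'E'
from h import *
T=snap('top');S=snap('scene')
def crop(I,x,y,w,h): return cv2.resize(I[y:y+h,x:x+w,::-1],(400,300),interpolation=cv2.INTER_CUBIC)
cv2.imwrite('pics/m8.png',np.hstack([crop(T['pixels'],120,145,84,63),crop(S['pixels'],195,105,80,60)]))
E
```

```text
turn [0.0003, -0.0003, -0.0059] shift [0.0019, -0.0003, 0.0498]
t 14.0 pos [580.1 248.1 119.8] q [0.34 0.48 1.53 0.   1.13 0.6 ] F [-0.1 -0.1 -1.7] gap 57.0 gf 65.3
```

View pics/m8.png

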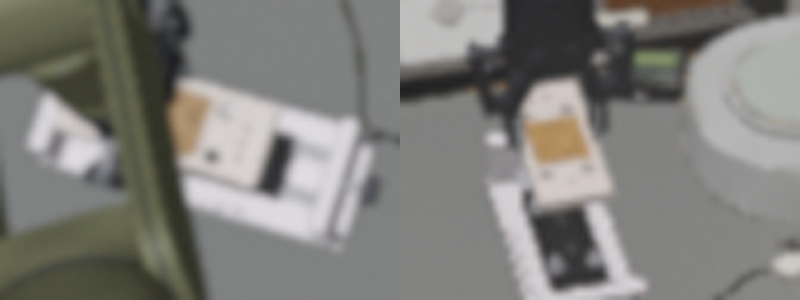

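Plate hovers aligned with the stage (top crop 170–290, scene crop cork at 557,140). I check the plate's offset in the hand from the cork.

Run:
```python
from h import *
S=load('scene');x,y,w,h=215,115,30,30;I=up(S,x,y,w,h);H=cv2.cvtColor(I,cv2.COLOR_RGB2HSV).astype(int);G=I.astype(int)
k=big((H[...,0]<25)&(G[...,0]-G[...,2]>35)&(H[...,1]>70));print(cv2.contourArea(k)/64,wrect(S,k,x,y,.1285),plane(S,*toP(cen(k),x,y),.1285)*1000)
c=load('scene')
k0=np.array([577.2,238.5])
```

```text
78.59375 ((580.7354736328125, 245.44863891601562), (53.523380279541016, 43.50319290161133), 74.71234893798828) [581.09585268 245.03324872 128.5       ]
```

apply_moves([
  [[0,0,-0.005,0.002,0,0.02,0.5],[0,0,-0.005,0.004,0,0.04,0.5],[0,0,-0.005,0.005,0,0.055,0.5],[0,0,-0.005,0.005,0,0.066,0.5],[0,0,-0.005,0.005,0,0.066,0.5]],
])

```text
time: 14.6
tool_pos: [0.5807, 0.2521, 0.0525]
eef_rot: [-2.493, -1.91, 0.003]
ft_force: [-0.5, -0.1, -2.6]
finger_gap: 0.0571
grasp_force: 65.3
```

apply_moves([
  [[0,0,0,0,0,0.002,0.5],[0,0,0,0,0,0.004,0.5],[0,0,0,0,0,0.004,0.5]],
])

```text
time: 14.9
tool_pos: [0.5825, 0.2534, 0.0506]
eef_rot: [2.492, 1.912, 0.004]
ft_force: [-0.2, -0.8, -2.8]
finger_gap: 0.0573
grasp_force: 65.3
```

```bash
python3 w.py 581.5 254 46 0 75
```

```text
turn [0.0018, -0.0019, -0.0002] shift [0.0003, -0.0012, 0.0046]
t 14.9 pos [582.5 253.4  50.6] q [0.34 0.56 1.59 0.   0.99 0.61] F [-0.2 -0.8 -2.8] gap 57.3 gf 65.3
```

apply_moves([
  [[0.001,-0.001,0,0,-0.001,0.0015,0.5],[0.001,-0.001,0,0,-0.001,0.003,0.5],[0.001,-0.001,0,0,-0.001,0.003,0.5]],
])

```text
time: 15.2
tool_pos: [0.581, 0.2536, 0.047]
eef_rot: [-2.492, -1.913, -0.0]
ft_force: [0.1, -0.4, -2.1]
finger_gap: 0.0568
grasp_force: 65.3
```

apply_moves([
  [[0,0,0,0,0,0.001,0.5],[0,0,0,0,0,0.0015,0.5],[0,0,0,0,0,0.0015,0.5]],
])

```text
time: 15.5
tool_pos: [0.5813, 0.2537, 0.0459]
eef_rot: [-2.492, -1.912, -0.001]
ft_force: [0.1, -0.1, -0.2]
finger_gap: 0.0572
grasp_force: 65.6
```

Light contact on the studs at the predicted height (45.9 mm). Press about 2–3 N and slide towards -x.

apply_moves([
  [[0,0,0,0,0,0.001,0.5],[0,0,0,-0.001,0,0.001,0.5],[0,0,0,-0.0025,0,0.001,0.5],[0,0,0,-0.004,0,0.001,0.5],[0,0,0,-0.005,0,0.001,0.5]],
])

```text
time: 16.0
tool_pos: [0.5815, 0.2501, 0.0457]
eef_rot: [-2.493, -1.912, -0.007]
ft_force: [0.6, 5.1, 5.5]
finger_gap: 0.0575
grasp_force: 66.3
```

apply_moves([
  [[0,0,0,-0.001,0,0,0.5],[0,0,0,-0.002,0,0,0.5],[0,0,0,-0.003,0,0,0.5],[0,0,0,-0.003,0,0,0.5]],
])

```text
time: 16.4
tool_pos: [0.5809, 0.2468, 0.0456]
eef_rot: [2.492, 1.912, 0.007]
ft_force: [0.8, 4.7, 5.3]
finger_gap: 0.0571
grasp_force: 66.3
```

```bash
python3 w.py 577.2 238.5 45 0 75
```

```text
turn [0.0032, -0.0031, -0.0001] shift [-0.009, -0.0015, 0.0006]
t 16.4 pos [580.9 246.8  45.6] q [0.33 0.56 1.6  0.   0.97 0.6 ] F [0.8 4.7 5.3] gap 57.1 gf 66.3
```

apply_moves([
  [[0,0,0,-0.001,-0.0005,-0.0005,0.5],[0,0,0,-0.002,-0.001,-0.0005,0.5],[0,0,0,-0.003,-0.001,-0.0005,0.5],[0,0,0,-0.003,-0.001,-0.0005,0.5]],
])

```text
time: 16.8
tool_pos: [0.5766, 0.2422, 0.0442]
eef_rot: [-2.492, -1.912, 0.003]
ft_force: [-0.0, -0.3, -0.6]
finger_gap: 0.0572
grasp_force: 65.4
```

apply_moves([
  [[0,0,0,-0.001,0,0,0.5],[0,0,0,-0.002,0,0,0.5],[0,0,0,-0.002,0,0,0.5]],
])

```text
time: 17.1
tool_pos: [0.5765, 0.241, 0.0448]
eef_rot: [-2.492, -1.912, 0.001]
ft_force: [-0.3, -0.5, -2.3]
finger_gap: 0.0572
grasp_force: 65.3
```

```bash
python3 w.py 577.2 238.5 45 0 75
```

```text
turn [-0.0007, 0.0002, -0.0001] shift [-0.0023, 0.0013, -0.0002]
t 17.1 pos [576.5 241.   44.8] q [0.33 0.56 1.61 0.   0.97 0.59] F [-0.3 -0.5 -2.3] gap 57.2 gf 65.3
```

Contact vanished below stud height, so the holes are over the studs. Lower gently.

apply_moves([
  [[0,0,0,0,0,0.001,0.5],[0,0,0,0,0,0.002,0.5],[0,0,0,0,0,0.003,0.5],[0,0,0,0,0,0.003,0.5]],
])

```text
time: 17.5
tool_pos: [0.5774, 0.2414, 0.0422]
eef_rot: [2.492, 1.912, 0.002]
ft_force: [1.0, 0.1, -0.5]
finger_gap: 0.0571
grasp_force: 65.5
```

apply_moves([
  [[0,0,0,0,0,0.001,0.5],[0,0,0,0,0,0.002,0.5],[0,0,0,0,0,0.002,0.5]],
])

```text
time: 17.8
tool_pos: [0.578, 0.2416, 0.0404]
eef_rot: [2.492, 1.912, 0.004]
ft_force: [3.4, 0.5, 1.1]
finger_gap: 0.0573
grasp_force: 65.6
```

apply_moves([
  [[0,0,0,0,0.001,0,0.5],[0,0,0,0,0.0015,0.001,0.5],[0,0,0,0,0.0015,0.002,0.5],[0,0,0,0,0.0015,0.003,0.5],[0,0,0,0,0.0015,0.003,0.5]],
])

```text
time: 18.3
tool_pos: [0.5786, 0.241, 0.037]
eef_rot: [-2.492, -1.913, -0.001]
ft_force: [3.1, 1.8, 0.0]
finger_gap: 0.0572
grasp_force: 65.5
```

apply_moves([
  [[0,0,0,0.0005,0.001,0,0.5],[0,0,0,0.0005,0.001,0.001,0.5],[0,0,0,0.0005,0.001,0.002,0.5],[0,0,0,0.0005,0.001,0.003,0.5],[0,0,0,0.0005,0.001,0.003,0.5]],
])

```text
time: 18.8
tool_pos: [0.5788, 0.2409, 0.0339]
eef_rot: [-2.492, -1.912, 0.001]
ft_force: [-0.2, 0.1, -0.1]
finger_gap: 0.057
grasp_force: 65.6
```

```bash
python3 w.py 577.2 238.5 33.8 0 75
```

```text
turn [-0.001, 0.0003, -0.0] shift [-0.0027, -0.0009, 0.0001]
t 18.8 pos [578.8 240.9  33.9] q [0.33 0.57 1.62 0.   0.95 0.59] F [-0.2  0.1 -0.1] gap 57.0 gf 65.6
```

Flush at z = 33.9 with no side force. Push home.

apply_moves([
  [[0,0,0,-0.002,0,0,0.5],[0,0,0,-0.004,0,0,0.5],[0,0,0,-0.006,0,0,0.5],[0,0,0,-0.008,0,0,0.5],[0,0,0,-0.008,0,0,0.5]],
])

```text
time: 19.3
tool_pos: [0.5776, 0.2355, 0.0341]
eef_rot: [-2.491, -1.91, -0.005]
ft_force: [1.4, 7.0, -1.1]
finger_gap: 0.0574
grasp_force: 65.3
```

apply_moves([
  [[0,0,0,-0.0015,0,0,0.5],[0,0,0,-0.003,0,0,0.5],[0,0,0,-0.0045,0,0,0.5],[0,0,0,-0.006,0,0,0.5],[0,0,0,-0.006,0,0,0.5]],
])

```text
time: 19.8
tool_pos: [0.5762, 0.2298, 0.0341]
eef_rot: [-2.491, -1.91, -0.005]
ft_force: [0.7, 6.7, -1.3]
finger_gap: 0.0574
grasp_force: 65.3
```

```bash
python3 w.py 577.2 238.5 33.8 0 75
```

```text
turn [0.0001, -0.0041, -0.0008] shift [0.0087, -0.0013, 0.0003]
t 19.8 pos [576.2 229.8  34.1] q [0.31 0.56 1.64 0.   0.94 0.57] F [ 0.7  6.7 -1.3] gap 57.4 gf 65.3
```

apply_moves([
  [[0,0,0,-0.0015,0,0,0.5],[0,0,0,-0.003,0,0,0.5],[0,0,0,-0.0045,0,0,0.5],[0,0,0,-0.006,0,0,0.5],[0,0,0,-0.006,0,0,0.5]],
])

```text
time: 20.3
tool_pos: [0.5746, 0.2239, 0.0341]
eef_rot: [-2.491, -1.91, -0.005]
ft_force: [1.7, 7.6, -2.2]
finger_gap: 0.0571
grasp_force: 65.3
```

apply_moves([
  [[0,0,0,-0.001,0,0,0.5],[0,0,0,-0.002,0,0,0.5],[0,0,0,-0.003,0,0,0.5],[0,0,0,-0.003,0,0,0.5]],
])

```text
time: 20.7
tool_pos: [0.5746, 0.2234, 0.0342]
eef_rot: [-2.49, -1.908, -0.011]
ft_force: [1.5, 14.1, -3.9]
finger_gap: 0.057
grasp_force: 65.0
```

Force rises with no further motion, after about 18 mm of travel, so it is at the stop. One more nudge to make sure, then relax.

apply_moves([
  [[0,0,0,-0.0015,0,0.0005,0.5],[0,0,0,-0.003,0,0.001,0.5],[0,0,0,-0.003,0,0.001,0.5]],
])

```text
time: 21.0
tool_pos: [0.5746, 0.2232, 0.0341]
eef_rot: [-2.489, -1.905, -0.018]
ft_force: [0.3, 22.8, -1.1]
finger_gap: 0.057
grasp_force: 65.4
```

apply_moves([
  [[0,0,0,0.003,0,0,0.5],[0,0,0,0.005,0,0,0.5],[0,0,0,0.005,0,0,0.5]],
])

```text
time: 21.3
tool_pos: [0.5746, 0.2235, 0.0339]
eef_rot: [-2.491, -1.911, -0.006]
ft_force: [-0.2, 7.7, 2.3]
finger_gap: 0.0575
grasp_force: 65.9
```

apply_moves([
  [[0,0,0,0.002,0,0,0.5],[0,0,0,0.0022,0,0,0.5],[0,0,0,0.0022,0,0,0.8],[0,0,0,0.0022,0,0,1],[0,0,0,0.0022,0,0,1]],
])

```text
time: 21.8
tool_pos: [0.5739, 0.2224, 0.0326]
eef_rot: [-2.492, -1.912, 0.002]
ft_force: [-0.9, -0.3, 0.2]
finger_gap: 0.0857
grasp_force: 0.0
```

apply_moves([
  [[0,0,0,0,0,0,1],[0,0,0,0,0,0,1],[0,0,0,0,0,-0.015,1],[0,0,0,0,0,-0.04,1],[0,0,0,0,0,-0.08,1]],
])

```text
time: 22.3
tool_pos: [0.5724, 0.2221, 0.1113]
eef_rot: [-2.491, -1.911, 0.009]
ft_force: [0.5, 0.3, 0.2]
finger_gap: 0.0854
grasp_force: 0.0
```

apply_moves([
  [[0,0,0,-0.02,0,-0.03,1],[0,0,0,-0.06,0,-0.06,1],[0,0,0,-0.1,0,-0.08,1],[0,0,0,-0.15,0,-0.1,1],[0,0,0,-0.2,0,-0.1,1]],
])

```text
time: 22.8
tool_pos: [0.5251, 0.032, 0.2158]
eef_rot: [2.488, 1.912, 0.008]
ft_force: [1.0, 0.1, 0.5]
finger_gap: 0.0854
grasp_force: 0.0
```

apply_moves([
  [[0,0,0,-0.03,0,0,1],[0,0,0,-0.06,0,0,1],[0,0,0,-0.09,0,0,1],[0,0,0,-0.09,0,0,1]],
])

```text
time: 23.2
tool_pos: [0.4992, -0.0568, 0.2129]
eef_rot: [2.495, 1.908, -0.002]
ft_force: [-0.2, -0.0, -0.3]
finger_gap: 0.0856
grasp_force: 0.0
```

Run:
```python
from h import *
T=snap('top');S=snap('scene')
def crop(I,x,y,w,h): return cv2.resize(I[y:y+h,x:x+w,::-1],(400,300),interpolation=cv2.INTER_CUBIC)
cv2.imwrite('pics/m9.png',np.hstack([crop(T['pixels'],120,145,84,63),crop(S['pixels'],195,120,80,60)]))
s=robot.sense();print(s['time'],s['tool_pos'],s['finger_gap'],s['ft_force'])
```

```text
23.3 [ 0.50021362 -0.05415732  0.21293118] 0.0853044783705891 [-0.56343474  0.26059378 -0.39297323]
```

View pics/m9.png

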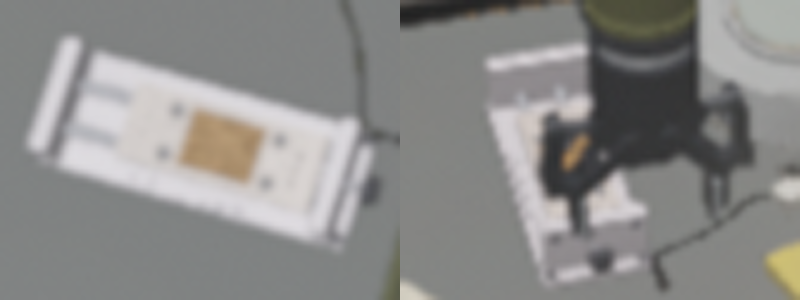

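The top crop shows the plate on the carriage with studs in all four holes: (177,110), (162,153), (280,140) and (265,183). The plate is at the home end next to the screw block, and the hand is clear.

```bash
python3 -c "
from h import *
print(order.hand_in())"
```

```text
the job is handed in; nothing more can be done
None
```

The plate lies flush on the carriage's studs, cork up and pushed home against the stop-screw end; the hand has let go and is clear, and I handed the job in at about 23 s of robot time.

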